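Close a compressor housing over its collar and washer and hold it shut

TASK

Thread the tall collar and then the thin washer fully home on the stepped post of the lower compressor housing. Then fit the end cover over the two dowels until it sits flush on the housing, and finish while still gripping the cover and pressing it down firmly, with a push of about 15 N: do not let go. Leave the wrench, the pipe fitting and the steel pan where they are.

Things in the scene. Friction and masses are not known exactly. Their poses are not given: they have to be found in the camera images.
- housing: lower half of a compressor housing, fixed to the bench: aluminium block 70 (x) x 130 (y) mm on a blue fixture plate 100 x 170 x 12 mm; its flat upper face is 32 mm above the bench. A steel post stands in the middle of the face, two equal steel dowels at y = +46 and -46 mm. Origin: centre of the underside, on the post's axis; z up.
- housing_face (a point): foot of the stepped steel post, on the housing's upper face (32 mm above the housing's origin, same axes). Post: diameter 24 mm for the first 14 mm above the face, then diameter 14 mm up to 28 mm above the face, last 3 mm tapered.
- dowel_a (a point): tip of the dowel at y = +46 mm of the housing: diameter 10 mm, 36 mm tall above the face, last 4 mm tapered
- dowel_b (a point): tip of the equal dowel at y = -46 mm of the housing
- collar: the tall steel ring: outside diameter 44 mm, bore 28 mm, 16 mm high, 0.11 kg, lying flat on the bench at the start. Origin: centre of its underside, z along its axis. Home = resting on the housing's face round the thick part of the post; it stands 2 mm above the post's step.
- washer: the thin steel ring: outside diameter 40 mm, bore 18 mm, 8 mm high, 0.06 kg, lying flat on the bench at the start. Its bore passes only the thin part of the post. Origin: centre of its underside, z along its axis. Home = resting on the collar, its underside 16 mm above the housing's face.
- cover: aluminium end cover standing on the bench the way up it will sit, 0.36 to 0.54 kg: block 70 (x) x 130 (y) x 30 mm with two through-holes, diameter 12.4 mm, at y = +46 and -46 mm, and a round pocket in its underside, diameter 54 mm, 30 mm deep, for post and rings. Either way round fits. Origin: centre of the underside, z up. Seated, the underside lies on the housing's face, dowels 6 mm proud.
- cover_block (a point): centre of the top of the cover's square port block, to grip it by: 28 x 28 mm, faces along the cover's x and y, its top 79 mm above the cover's underside; it stands on a disc of diameter 64 mm whose top is 38 mm above the underside. Same axes as the cover.
- wrench: bystander: steel wrench lying flat on the bench beyond the housing (origin near its middle, long axis x)
- fitting: bystander: small aluminium pipe fitting, foot 30 x 50 x 14 mm with a 20 mm stub, 44 mm tall, between robot and housing; origin centre of its underside
- pan: bystander: open steel pan 160 (x) x 240 (y) x 50 mm, at the far left of the work; origin centre of its underside
Mind the look-alikes: they are no part of the job. Leave any green or turquoise look-alike of the housing alone. Leave any brown look-alike of the cover alone.

How it is judged:
By the outcome, as a careful person would: the job done as asked, in the order asked, and still so for the second after the job is handed in, while the arm keeps its last pose, push and grip.
It also fails if it takes over 67 s, if anything falls off the work surface, if the arm or the gripper's body presses on something with over 40 N, if the wrist force passes 120 N, or if a joint passes its speed limit or range.

ROBOT

A 7-joint arm with a two-finger parallel gripper is mounted at the origin on the work surface. World frame = base frame: x ahead of the robot, y to its left, z up, the work surface at z = 0. Lengths are in mm, angles in rad, forces in N, time in s.
With the tool pointing down it reaches from about 350 to 900 mm from the base axis. Payload 8.1 kg.
Tool frame: the origin (TCP) lies between the finger pads; the fingertips stand 19 mm ahead of it and the grasp point (between the pads) is the TCP (ctrl.tcp_to_tips is the distance from the TCP to the fingertips, in mm); x points along the fingers, y is the direction in which the jaws open and shut, and the axes are right-handed (so a half turn about x gives the same grasp; the last joint's range is limited). The gripper opens to 85 mm and grips with 20 to 120 N. Pads are 22 mm wide; open, the fingers measure 114 mm over their backs; the gripper's body (76 mm by 85 mm) begins 54 mm behind the grasp point. The pads swing forward as they close: fully open they stand 13 mm farther back than shut.
Start: joints at [-1.368, 0.434, 0.025, 1.573, -0.012, 1.134, -0.075], TCP at [188.187, 596.008, 250.323] pointing down, gripper open.
Joint ranges: [-2.62, 2.62], [-0.44, 2.09], [-1.27, 1.32], [0.08, 2.57], [-1.32, 4.46], [0.12, 2], [-2.74, 2.74]. Speed limits (rad/s): [2.22, 2.22, 3.01, 3.01, 3.14, 3.14, 3.14].

INTERFACE

Orientations are given as a rotation vector (axis times angle).
In Python, from cell import sense, optics, sign_off, spotter, ctrl gives the robot as it stands.
- The arm moves only by the shell command python3 -m handwheel 'ROWS'. ROWS is JSON, a list of rows, each a list of 3 entries, a list of its own where there are three numbers: the shift along the tool's x, y, z in cm, then the turn, a rotation vector about the tool's x, y, z in rad, then the closure, from 0 (fully open) to 1 (shut). In form: [[[dx, dy, dz], [rx, ry, rz], jaw], ...]. A call has 1 to 12 rows; each row is the pose to reach, as a shift and turn from the pose commanded when the call began, along the tool's axes at that moment; what a row does not reach only later rows make up. A row lasts 1/12 s, in which the tool goes at most 41.7 mm and 7.16 degrees, less where a joint would pass 70% of its speed; a pose out of reach is approached as far as the arm can. A call with a gripper value outside its range is refused whole. The fingers move at their own pace and stop on an object; the grip force is fixed at half the most. Time passes only in rows, so rows that repeat a pose let the fingers close. It gives the time, the measured TCP pose, the force and the opening at its end, in the units of the state.
- sense(): the state, without advancing time (a new reading comes with each control period).
- optics.capture(name): name is "scene" or "top" or "wrist"; returns (picture, depth): 400x640x3 uint8, blue, green, red; 400x640 float32, mm along the optical axis (not along the pixel's ray), 0 where there is no reading.
- optics.camera_info(name): a dict with "intrinsics" (3x3 intrinsics, pixels), "pose" (4x4, takes a point from camera to world coordinates). Camera axes: x right, y up, looking along -z (the intrinsics and any distortion apply to the point x, -y, -z); pixel columns grow to the right and rows downward; lengths in mm; the calibration is good to about 2 mm. A picture is of the moment at which its call begins: read the wrist's pose just before it. camera_info takes no time and is no camera call; for the wrist camera it gives the pose at the moment of the call.
- sign_off(): hands the job in, once; it reports no verdict.
Trained networks look in the newest picture that a camera, given by its name, has taken for a name from the list of things; names that differ only in an ending like _2 or _b are one class to them, and where a whole thing is asked for, a point or a joint stands for the part that bears it (a point fixed in the world has none). Each returns a list of dicts, best first, with "score" (0 to 1); they miss things now and then, are a little off and sometimes report something else, mostly with a low value. They report only what shows in the picture. A call takes as long as a camera call. They do not tell look-alikes from the thing itself.
- spotter.find_in(camera, thing): "box" ([left, top, width, height] in pixels, round what is visible of it).
The state is a dict: "time": time; "q": joint angles; "qvel": joint speeds; "effort": joint torques, N m; "tool_pos": TCP position; "tcp_rot": TCP orientation; "force": force on the tool from outside, world axes, zero at the start; "wrist_torque": the same for the moment, N m; "gripper_width": opening from 0.0 (shut) to 1.0 (fully open).
Only numpy, scipy, OpenCV 4.12 (cv2) and the standard library are available. Lean on these libraries where they do the work, as an engineer would, in place of code of your own. Each camera call takes 0.05 s, during which the arm holds its last target. There are 200 camera calls.

## Working session

There is one attempt and no reset: what is moved stays moved. The work goes in short steps, Python scripts to look and compute and a shell command to move; the robot and the scene stay as the last step left them, time stands still between calls to the robot, and variables do not carry over. Pictures are saved under pics/ and viewed, about 8 in all and at most 12, crops included, and the job is handed in when it is done.

```bash
mkdir -p pics; cat > h.py <<'E'
import numpy as np, cv2
from scipy.spatial.transform import Rotation as R
from cell import sense, optics, sign_off, spotter, ctrl
def cap(n,save=None):
    i=optics.camera_info(n); p,d=optics.capture(n)
    if save: cv2.imwrite('pics/'+save,p)
    return p,d,i
def cloud(d,i):
    K=np.array(i['intrinsics']);T=np.array(i['pose'])
    v,u=np.mgrid[0:d.shape[0],0:d.shape[1]]
    X=(u-K[0,2])/K[0,0]*d;Y=(v-K[1,2])/K[1,1]*d
    P=np.stack([X,-Y,-d],-1)
    W=P@T[:3,:3].T+T[:3,3]; W[d<=0]=np.nan
    return W
E
cat > a.py <<'E'
from h import *
s=sense();print({k:np.round(v,3) if not isinstance(v,dict) else v for k,v in s.items()})
print(R.from_rotvec(s['tcp_rot']).as_matrix().round(3), ctrl.tcp_to_tips)
for n in ['scene','top']:
    p,d,i=cap(n,n+'0.png');W=cloud(d,i);np.save(n+'W.npy',W)
    print(n,{k:np.round(v,2) if k in('intrinsics','pose') else v for k,v in i.items()})
    for t in ['housing','collar','washer','cover','cover_block','fitting','wrench','pan','dowel_a']:
        for r in spotter.find_in(n,t)[:3]:
            b=np.array(r['box']).astype(int);w=W[b[1]+b[3]//2,b[0]+b[2]//2]
            print(t,round(r['score'],2),b,w.round())
print(sense()['time'])
E
python3 a.py
```

```text
{'time': np.float64(0.0), 'q': array([-1.368,  0.435,  0.025,  1.574, -0.012,  1.134, -0.075]), 'qvel': array([-0.002,  0.   ,  0.   , -0.001,  0.001, -0.   , -0.002]), 'effort': array([-0.0000e+00, -6.7046e+01,  1.0250e+00, -3.1622e+01,  1.6000e-02,
        1.2000e-02,  0.0000e+00]), 'tool_pos': array([188.084, 595.519, 249.513]), 'tcp_rot': array([ 0.239,  1.558, -0.241]), 'force': array([ 0.071, -0.719, -0.955]), 'wrist_torque': array([-0.056,  0.004,  0.039]), 'gripper_width': np.float64(0.996)}
[[-0.     0.301  0.954]
 [-0.002  0.954 -0.301]
 [-1.    -0.002  0.   ]] 19.0
scene {'intrinsics': array([[519.47,   0.  , 325.3 ],
       [  0.  , 519.47, 199.49],
       [  0.  ,   0.  ,   1.  ]]), 'pose': array([[-1.10000e-01, -6.90000e-01,  7.20000e-01,  1.51104e+03],
       [ 9.90000e-01, -8.00000e-02,  8.00000e-02,  2.75300e+01],
       [-0.00000e+00,  7.20000e-01,  6.90000e-01,  1.01809e+03],
       [ 0.00000e+00,  0.00000e+00,  0.00000e+00,  1.00000e+00]])}
housing 0.7 [207 200  55  45] [ 595. -320.   34.]
housing 0.67 [263 140  56  32] [ 304. -216.   33.]
housing 0.62 [410 154  6
[... 933 characters left out ...]
0. 225.  48.]
housing 0.86 [252 164  52  35] [579.  48.  53.]
housing 0.67 [340 261  59  45] [ 265. -216.   47.]
collar 0.65 [199 209  13  14] [485. 282.   1.]
cover 0.77 [378 162  44  40] [ 560. -319.   74.]
cover 0.67 [440 164  44  37] [ 556. -506.   66.]
cover_block 0.72 [379 161  47  39] [ 565. -325.   77.]
cover_block 0.71 [442 160  43  35] [ 568. -506.   80.]
fitting 0.61 [268 234  21  13] [400.  51.  45.]
wrench 0.76 [291 117  59  12] [nan nan nan]
pan 0.8 [157 105  82  67] [737. 306.   4.]
pan 0.33 [378 164  42  36] [ 561. -317.   69.]
dowel_a 0.69 [252 162  52  41] [578.  49.  43.]
dowel_a 0.65 [185 247  62  51] [310. 233.  63.]
dowel_a 0.63 [342 262  59  41] [ 268. -220.   61.]
1.0
```

```bash
python3 -c "
import cv2
a=cv2.imread('pics/top0.png');cv2.imwrite('pics/t1.png',cv2.resize(a[80:330,140:500],None,fx=2.2,fy=2.2,interpolation=cv2.INTER_CUBIC))
a=cv2.imread('pics/scene0.png');cv2.imwrite('pics/s1.png',cv2.resize(a[100:340,110:550],None,fx=1.8,fy=1.8,interpolation=cv2.INTER_CUBIC))"
```

```text
(no output)
```

View pics/t1.png

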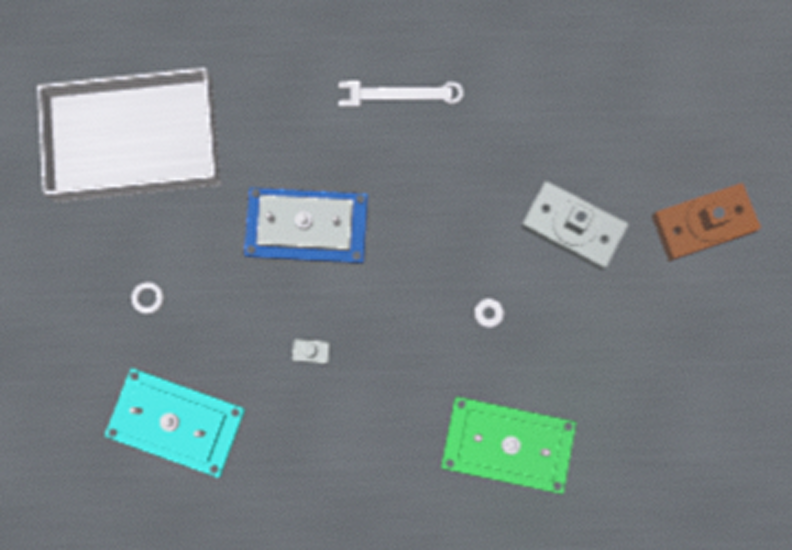

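View pics/s1.png

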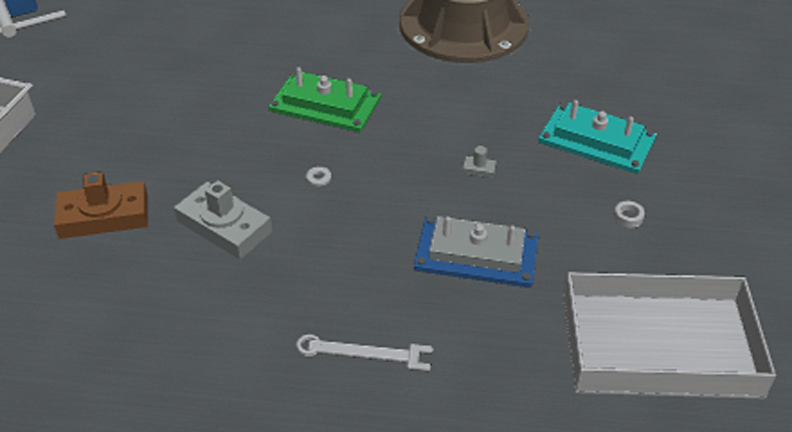

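```bash
cat >> h.py <<'E'
def ray(i,uv,z):
    K=np.array(i['intrinsics']);T=np.array(i['pose'])
    d=T[:3,:3]@np.array([(uv[0]-K[0,2])/K[0,0],-(uv[1]-K[1,2])/K[1,1],-1]);o=T[:3,3]
    return o+d*(z-o[2])/d[2]
def plan(x,y,z,yaw=None):
    """tool shift (cm), turn about tool x to reach world xyz; yaw = angle of tool y from world y (ccw)"""
    s=sense();M=R.from_rotvec(s['tcp_rot']).as_matrix();p=s['tool_pos']
    d=M.T@(np.array([x,y,z])-p)/10
    cur=np.arctan2(-M[0,1],M[1,1])
    t=None if yaw is None else -((yaw-cur+np.pi/2)%np.pi-np.pi/2)
    print('pos',p.round(1),'yaw',round(cur,4),'shift',d.round(2),'turn',t if t is None else round(t,4),'t',round(s['time'],2))
E
python3 - <<'E'
from h import *
i=optics.camera_info('top')
for n,uv,z in [('collar',(206.8,215.5),16),('washer',(362.3,222.3),8),('housingpost',(278,180),60),('cover block',(404,178),79)]:print(n,ray(i,uv,z).round(1))
i=optics.camera_info('wrist');s=sense();M=R.from_rotvec(s['tcp_rot']).as_matrix();T=np.array(i['pose'])
print('cam in tool',(M.T@(T[:3,3]-s['tool_pos'])).round(1),'look',(M.T@-T[:3,2]).round(3),'right',(M.T@T[:3,0]).round(3),np.array(i['intrinsics']).round(1))
x,y,_=ray(optics.camera_info('top'),(206.8,215.5),16);plan(x-60,y,200,0)
E
```

```text
collar [484.6 273.1  16. ]
washer [ 449.8 -206.6    8. ]
housingpost [580.4  47.   60. ]
cover block [ 570.8 -330.6   79. ]
cam in tool [-123.4   -0.4  -74.7] look [ 0.955 -0.001  0.297] right [ 0.001  1.    -0.001] [[291.    0.  314.7]
 [  0.  291.  204.5]
 [  0.    0.    1. ]]
pos [188.2 596.  250.4] yaw -0.3059 shift [  5.03 -23.67  32.27] turn -0.3059 t 1.0
```

```bash
python3 -c "
from h import *
plan(484.6,273.1,130,-1.5708)"
```

```text
pos [188.2 596.  250.4] yaw -0.3059 shift [ 12.03 -21.87  37.99] turn 1.2649 t 1.0
```

```bash
python3 -m handwheel '[[[12,-21.9,38],[1.265,0,0],0],[[12,-21.9,38],[1.265,0,0],0],[[12,-21.9,38],[1.265,0,0],0],[[12,-21.9,38],[1.265,0,0],0],[[12,-21.9,38],[1.265,0,0],0],[[12,-21.9,38],[1.265,0,0],0],[[12,-21.9,38],[1.265,0,0],0],[[12,-21.9,38],[1.265,0,0],0],[[12,-21.9,38],[1.265,0,0],0],[[12,-21.9,38],[1.265,0,0],0],[[12,-21.9,38],[1.265,0,0],0],[[12,-21.9,38],[1.265,0,0],0]]' | tail -c 600
cat >> h.py <<'E'
def tool(i,s,P):
    M=R.from_rotvec(s['tcp_rot']).as_matrix();return (P-s['tool_pos'])@M
E
python3 - <<'E'
from h import *
s=sense();p,d,i=cap('wrist','w1.png');W=cloud(d,i);np.save('W1.npy',W)
plan(484.6,273.1,130,-1.5708)
top=(W[...,2]>10)&(W[...,2]<24)&(np.hypot(W[...,0]-484.6,W[...,1]-273.1)<40)
print(top.sum(),W[top].mean(0),W[top].min(0),W[top].max(0))
E
```

```text
time: 2.0
tool_pos: [489.4, 264.7, 129.3]
tcp_rot: [1.215, 1.199, -1.218]
force: [0.7, -1.2, 0.3]
gripper_width: 0.995
pos [487.1 268.2 129.7] yaw -1.5784 shift [-0.03 -0.26 -0.49] turn -0.0076 t 2.05
1264 [490.04002299 276.05359033  15.41699615] [468.18679836 253.61659818  10.05521127] [511.47661142 296.98233049  18.23236693]
```

View pics/w1.png

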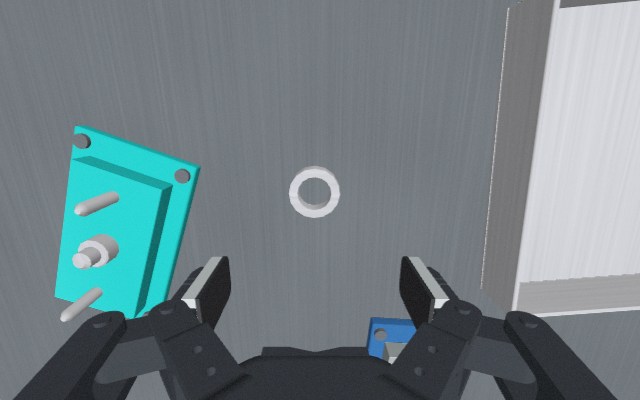

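```bash
cat >> h.py <<'E'
def ring(xy,z,r=32,save=None):
    """outer-contour ellipse centre of bright ring near xy at height z -> world"""
    p,d,i=cap('wrist',save);s=sense();W=cloud(d,i)
    P=np.stack([ray(i,(0,0),z)]*1)
    K=np.array(i['intrinsics']);T=np.array(i['pose'])
    c=T[:3,:3].T@(np.array([xy[0],xy[1],z])-T[:3,3]);u0=K[0,2]-K[0,0]*c[0]/c[2];v0=K[1,2]+K[1,1]*c[1]/c[2]
    rp=r*K[0,0]/-c[2]
    g=p.min(2).astype(np.uint8);m=np.zeros_like(g);cv2.circle(m,(int(u0),int(v0)),int(rp),255,-1)
    b=((g>150)&(m>0)).astype(np.uint8)
    cs,_=cv2.findContours(b,cv2.RETR_EXTERNAL,cv2.CHAIN_APPROX_NONE);k=max(cs,key=cv2.contourArea)
    e=cv2.fitEllipse(k);w=ray(i,e[0],z)
    print('ell',np.round(e[0],1),np.round(np.array(e[1])*-c[2]/K[0,0],1),'world',w.round(1),'tool',tool(i,s,w).round(1),'depthmed',np.nanmedian(W[...,2][b>0]).round(1))
    return w
E
python3 - <<'E'
from h import *
w=ring((485.5,272.5),16)
plan(w[0],w[1],60,-1.5708)
E
```

```text
ell [317.1 195.9] [42.  43.2] world [490.4 276.7  16. ] tool [114.    4.8  -5.8] depthmed 15.6
pos [485.6 271.  130. ] yaw -1.5744 shift [ 7.    0.48 -0.58] turn -0.0036 t 2.1
```

```bash
python3 -m handwheel '[[[3.5,0.5,-0.6],[0,0,0],0.35],[[7,0.5,-0.6],[0,0,0],0.35],[[7,0.5,-0.6],[0,0,0],0.35],[[7,0.5,-0.6],[0,0,0],0.35],[[7,0.5,-0.6],[0,0,0],0.35],[[7,0.5,-0.6],[0,0,0],0.35]]' | tail -c 600
python3 - <<'E'
from h import *
w=ring((490,276),16,save='w2.png')
p,d,i=cap('wrist');s=sense();Wt=tool(i,s,cloud(d,i))
m=(np.abs(Wt[...,1])<60)&(np.abs(Wt[...,2])<14)&(Wt[...,0]<38)&(Wt[...,0]>-30)
for sg in(-1,1):
    q=Wt[m&(sg*Wt[...,1]>5)];print(np.nanpercentile(q,[0,1,10,50,90,99,100],axis=0).round(1))
plan(w[0],w[1],30,-1.5708); print(s['gripper_width'])
E
```

```text
time: 2.6
tool_pos: [490.4, 279.8, 62.4]
tcp_rot: [1.211, 1.209, -1.206]
force: [0.1, -0.6, -0.4]
gripper_width: 0.649
ell [313.  240.6] [41.8 43.3] world [490.4 278.   16. ] tool [46.4 -0.1  1.9] depthmed 15.5
[[-30.  -49.7 -13.4]
 [-29.7 -46.8 -12.7]
 [-26.4 -38.5 -10.8]
 [-12.3 -28.3  -6.6]
 [  5.7 -26.7   5.4]
 [ 12.5 -26.5  10.8]
 [ 14.8 -26.3  11.9]]
[[-30.   28.3 -13.6]
 [-29.8  28.5 -12.8]
 [-26.4  28.7 -10.8]
 [-12.5  30.4  -6.6]
 [  5.5  40.6   5.1]
 [ 12.8  48.6  10.8]
 [ 15.2  53.8  12. ]]
pos [490.4 279.6  62.2] yaw -1.5705 shift [ 3.22 -0.    0.16] turn 0.0003 t 2.7
0.6530498380501549
```

View pics/w2.png

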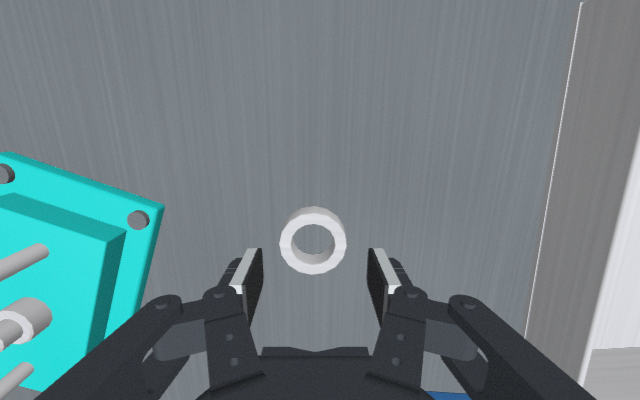

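```bash
python3 -m handwheel '[[[2,0,0.1],[0,0,0],0.35],[[4,0,0.1],[0,0,0],0.35],[[4,0,0.1],[0,0,0],0.35],[[4,0,0.1],[0,0,0],0.35],[[4,0,0.1],[0,0,0],0.35],[[4,0,0.1],[0,0,0],0.35]]' | tail -c 600
python3 -c "
from h import *
w=ring((490,278),16)
plan(w[0],w[1],19,-1.5708)"
```

```text
time: 3.2
tool_pos: [490.4, 278.2, 21.7]
tcp_rot: [1.211, 1.209, -1.208]
force: [-0.2, 0.6, 0.2]
gripper_width: 0.654
ell [312.7 269.8] [41.4 43.1] world [490.5 278.8  16. ] tool [ 5.6  0.1 -0.6] depthmed 15.4
pos [490.3 278.2  21.6] yaw -1.5708 shift [ 0.26  0.01 -0.06] turn -0.0 t 3.25
```

```bash
python3 -m handwheel '[[[0.3,0,0],[0,0,0],0.35],[[0.3,0,0],[0,0,0],1],[[0.3,0,0],[0,0,0],1],[[0.3,0,0],[0,0,0],1],[[0.3,0,0],[0,0,0],1],[[0.3,0,0],[0,0,0],1],[[-2.5,0,0],[0,0,0],1],[[-6,0,0],[0,0,0],1],[[-9,0,0],[0,0,0],1],[[-11,0,0],[0,0,0],1],[[-11,0,0],[0,0,0],1]]' | tail -c 600
python3 -c "
from h import *
s=sense();p=s['tool_pos'];w=ring((p[0],p[1]),p[2]-5,save='w3.png')
plan(580,47,130,-1.5708)"
```

```text
time: 4.17
tool_pos: [491.8, 278.8, 134.6]
tcp_rot: [1.215, 1.208, -1.204]
force: [1.1, 0.0, -1.3]
gripper_width: 0.487
ell [315.4 273.3] [41.2 43.8] world [493.2 277.9 129.6] tool [2.9 2.4 0.6] depthmed 132.1
pos [490.7 278.5 132.4] yaw -1.5708 shift [ 0.21  8.93 23.15] turn -0.0 t 4.22
```

View pics/w3.png

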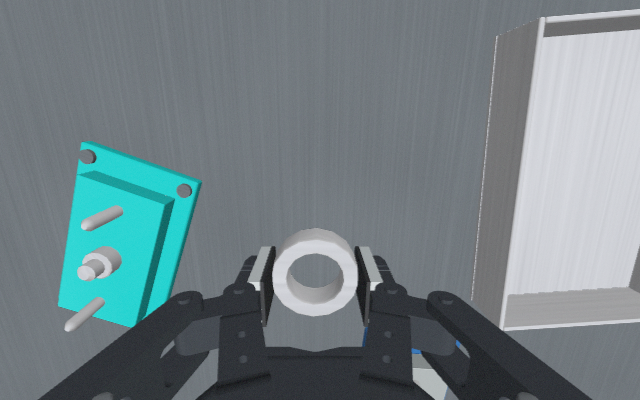

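```bash
python3 -m handwheel '[[[-1.8,1.5,2.5],[0,0,0],1],[[-1.8,3.5,6],[0,0,0],1],[[-1.8,5.5,9.5],[0,0,0],1],[[-1.8,7.5,12.5],[0,0,0],1],[[-1.8,8.9,15.1],[0,0,0],1],[[-1.8,8.9,15.1],[0,0,0],1],[[-1.8,8.9,15.1],[0,0,0],1],[[-1.8,8.9,15.1],[0,0,0],1],[[-1.8,8.9,15.1],[0,0,0],1]]' | tail -c 600
cat >> h.py <<'E'
_ci=optics.camera_info
def cap(n,save=None):
    i=dict(_ci(n))
    if n=='wrist':
        T=np.array(i['pose']);T[:3,:3]=T[:3,:3]@R.from_euler('x',-0.018).as_matrix();i['pose']=T
    p,d=optics.capture(n)
    if save: cv2.imwrite('pics/'+save,p)
    return p,d,i
E
python3 - <<'E'
from h import *
p,d,i=cap('wrist','w4.png');s=sense();W=cloud(d,i);np.save('W4.npy',W)
print(s['tool_pos'].round(1),s['time'])
import pickle;pickle.dump((i,{k:s[k] for k in('tool_pos','tcp_rot')}),open('i4.pkl','wb'))
E
```

```text
time: 4.97
tool_pos: [577.5, 128.1, 147.4]
tcp_rot: [1.207, 1.212, -1.209]
force: [-0.3, 0.1, -1.0]
gripper_width: 0.495
[577.7 128.3 147.6] 5.0167
```

View pics/w4.png

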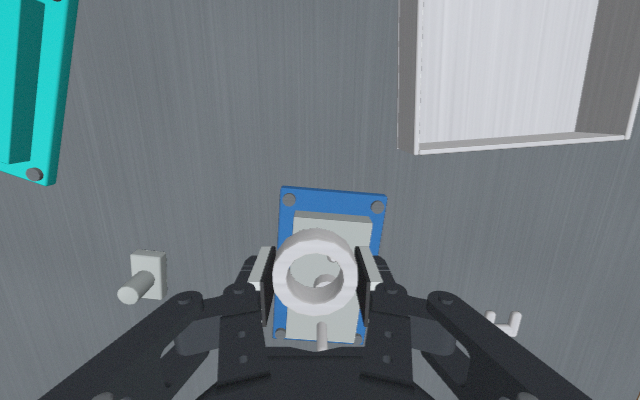

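```bash
sed -i "s/-0.018/0.018/" h.py; python3 -m handwheel '[[[0,0.2,3],[0,0,0],1],[[0,0.2,6.5],[0,0,0],1],[[0,0.2,10],[0,0,0],1],[[0,0.2,13.5],[0,0,0],1],[[0,0.2,16.1],[0,0,0],1],[[0,0.2,16.1],[0,0,0],1],[[0,0.2,16.1],[0,0,0],1],[[0,0.2,16.1],[0,0,0],1],[[0,0.2,16.1],[0,0,0],1]]' | tail -c 600
python3 - <<'E'
from h import *
p,d,i=cap('wrist','w5.png');s=sense();W=cloud(d,i);np.save('W5.npy',W)
print(s['tool_pos'].round(1),s['time'])
import pickle;pickle.dump((i,{k:s[k] for k in('tool_pos','tcp_rot')}),open('i5.pkl','wb'))
E
python3 -c "
import cv2;a=cv2.imread('pics/w5.png');cv2.imwrite('pics/w5c.png',cv2.resize(a[20:320,200:440],None,fx=2,fy=2,interpolation=cv2.INTER_CUBIC))"
```

```text
time: 5.77
tool_pos: [580.6, -31.9, 148.1]
tcp_rot: [1.208, 1.212, -1.207]
force: [0.8, -1.0, -0.9]
gripper_width: 0.492
[580.6 -32.  148.1] 5.8167
```

View pics/w5c.png

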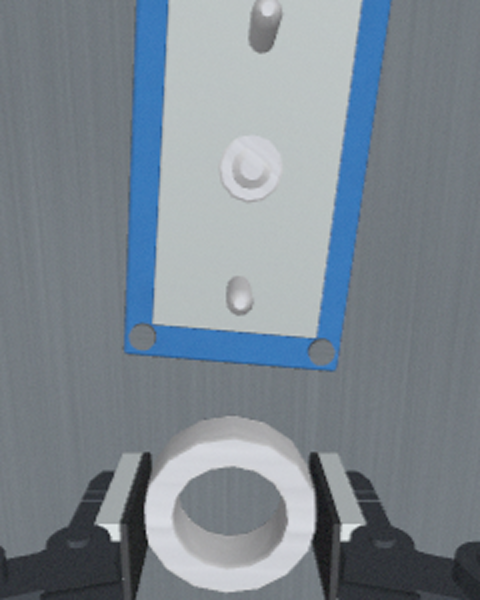

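```bash
cat > house.py <<'E'
from h import *
def house(p,d,i,px):
    """blue plate outline at z=12 -> yaw, centre line; post step circle at z=46 near pixel px"""
    hsv=cv2.cvtColor(p,cv2.COLOR_BGR2HSV)
    m=cv2.inRange(hsv,(100,120,60),(125,255,255))
    L=[];Rr=[]
    for v in range(0,170):
        c=np.where(m[v])[0]
        if len(c)>6: L.append(ray(i,(c[0]-.5,v),12)[:2]);Rr.append(ray(i,(c[-1]+.5,v),12)[:2])
    B=[]
    for u in range(275,360):
        r=np.where(m[:,u])[0]
        if len(r)>3: B.append(ray(i,(u,r[-1]+.5),12)[:2])
    out=[]
    for nm,q in(('L',L),('R',Rr),('B',B)):
        vx,vy,x0,y0=cv2.fitLine(np.float32(q),cv2.DIST_HUBER,0,.01,.01).ravel()
        a=np.arctan2(vy,vx)
        print(nm,len(q),'dir deg',np.degrees(a).round(2),(x0,y0));out.append((a,x0,y0))
    g=p.min(2);x,y=px;c=g[y-25:y+25,x-25:x+25]
    cv2.imwrite('pics/pc.png',cv2.resize(c,None,fx=8,fy=8))
    return out
if __name__=='__main__':
    import pickle
    i,s=pickle.load(open('i5.pkl','rb'));p=cv2.imread('pics/w5.png');W=np.load('W5.npy');
    house(p,None,i,(325,104))
    g=p[84:124,306:346].min(2);print(g[20],g[:,20])
    for n,z in(('face',32),):
        q=W[60:150,300:355].reshape(-1,3);q=q[np.abs(q[:,2]-46)<4];print('step z',len(q),q.mean(0))
    for nm,uv,z in(('post step',(325.5,103.5),46),('posttop',(326,104),60),('dowb tip',(320,172.5),68),('dowb base',(319,162),32),('dowa base',(331,43),32),('dowa tip',(333.5,24),68)):
        print(nm,ray(i,uv,z).round(1))
    b=W[...,2];print('face',np.nanmedian(b[130:150,290:310]),'plate',np.nanmedian(b[100:150,266:272]),'bench',np.nanmedian(b[100:200,200:240]))
E
python3 house.py
```

```text
L 170 dir deg 85.29 (np.float32(541.3022), np.float32(80.77601))
R 170 dir deg 84.99 (np.float32(639.7143), np.float32(69.055145))
B 85 dir deg -4.86 (np.float32(583.8181), np.float32(-29.082586))
[184 185 186 180 193 207 207 206 208 208 187 177 178 180 195 203 203 204
 205 204 204 202 203 205 205 205 197 198 204 202 204 205 205 205 203 191
 188 187 185 186] [188 188 185 194 203 203 203 207 206 206 203 204 209 210 209 208 207 206
 203 202 204 203 204 203 202 203 158 160 163 162 187 208 209 208 206 198
 160 184 184 184]
step z 514 [588.44207154  54.01859388  45.90957505]
post step [589.3  54.6  46. ]
posttop [589.1  53.6  60. ]
dowb tip [585.2   7.4  68. ]
dowb base [585.    9.8  32. ]
dowa base [593.2  97.6  32. ]
dowa tip [592.8  99.9  68. ]
face 31.6051773356932 plate 11.755127569242404 bench -0.6871208745355375
```

```bash
sed -i "s/'x',0.018/'x',0.0/" h.py; cat > held.py <<'E'
from h import *
def held(p,d,i,s,ro,ri):
    W=tool(i,s,cloud(d,i));g=p.min(2)
    near=(np.hypot(W[...,1],W[...,2])<ro+8)&(g>120)&(np.abs(W[...,0])<30)&(np.abs(W[...,1])<ro)
    x=W[...,0][near];h,e=np.histogram(x,np.arange(-30,31,1.));c=e[h.argmax()]+.5
    c=np.median(x[np.abs(x-c)<1.5])
    m=near&(np.abs(W[...,0]-c)<2.0)
    q=W[m][:,1:]
    from scipy.optimize import minimize
    # centre maximising annulus overlap (soft)
    def f(t):
        r=np.hypot(q[:,0]-t[0],q[:,1]-t[1]);return (np.clip(r-ro,0,3)**2+np.clip(ri-r,0,3)**2).sum()
    best=min(((f((a,b)),a,b) for a in np.arange(-5,5.1,.25) for b in np.arange(-8,8.1,.25)))
    print('top plane tool x',c.round(1),'n',len(q),'centre y,z',best[1:],'cost',best[0].round(1),'ext',np.percentile(q,[1,99],axis=0).round(1).tolist())
if __name__=='__main__':
    p,d,i=cap('wrist');s=sense();held(p,d,i,s,22,14)
E
python3 held.py; python3 - <<'E'
import pickle
from h import *
i,s=pickle.load(open('i5.pkl','rb'));T=i['pose'];T[:3,:3]=T[:3,:3]@R.from_euler('x',-.018).as_matrix()
pickle.dump((i,s),open('i5.pkl','wb'))
p=cv2.imread('pics/w5.png')
E
python3 house.py
```

```text
top plane tool x 2.4 n 3196 centre y,z (np.float64(1.0), np.float64(2.25)) cost 22.5 ext [[-19.3, -18.6], [21.3, 22.5]]
L 170 dir deg 85.12 (np.float32(541.409), np.float32(75.91352))
R 170 dir deg 85.21 (np.float32(639.6299), np.float32(64.26068))
B 85 dir deg -4.89 (np.float32(583.85114), np.float32(-34.14287))
[184 185 186 180 193 207 207 206 208 208 187 177 178 180 195 203 203 204
 205 204 204 202 203 205 205 205 197 198 204 202 204 205 205 205 203 191
 188 187 185 186] [188 188 185 194 203 203 203 207 206 206 203 204 209 210 209 208 207 206
 203 202 204 203 204 203 202 203 158 160 163 162 187 208 209 208 206 198
 160 184 184 184]
step z 514 [588.44207154  54.01859388  45.90957505]
post step [589.3  50.5  46. ]
posttop [589.1  49.8  60. ]
dowb tip [585.3   3.6  68. ]
dowb base [585.1   5.4  32. ]
dowa base [593.2  93.1  32. ]
dowa tip [592.7  96.   68. ]
face 31.6051773356932 plate 11.755127569242404 bench -0.6871208745355375
```

```bash
python3 -m handwheel '[[[0,0.2,-2.5],[0,0,0],1],[[0,0.4,-5],[0,0,0],1],[[2,0.75,-8.5],[0,0,0],1],[[4.8,0.75,-8.5],[0,0,0],1],[[4.8,0.75,-8.5],[0,0,0],1],[[4.8,0.75,-8.5],[0,0,0],1],[[4.8,0.75,-8.5],[0,0,0],1],[[4.8,0.75,-8.5],[0,0,0],1]]' | tail -c 600
python3 -c "
from h import *
plan(588.1,52.75,84,-1.5708)
p,d,i=cap('wrist','w6.png');cv2.imwrite('pics/w6c.png',cv2.resize(p[150:400,200:440],None,fx=2.4,fy=2.4,interpolation=cv2.INTER_CUBIC))"
```

```text
time: 6.53
tool_pos: [589.0, 49.7, 101.8]
tcp_rot: [1.211, 1.207, -1.209]
force: [0.4, 0.3, -0.9]
gripper_width: 0.488
pos [589.   49.7 101.8] yaw -1.5723 shift [ 1.78 -0.1  -0.3 ] turn -0.0015 t 6.53
```

View pics/w6c.png

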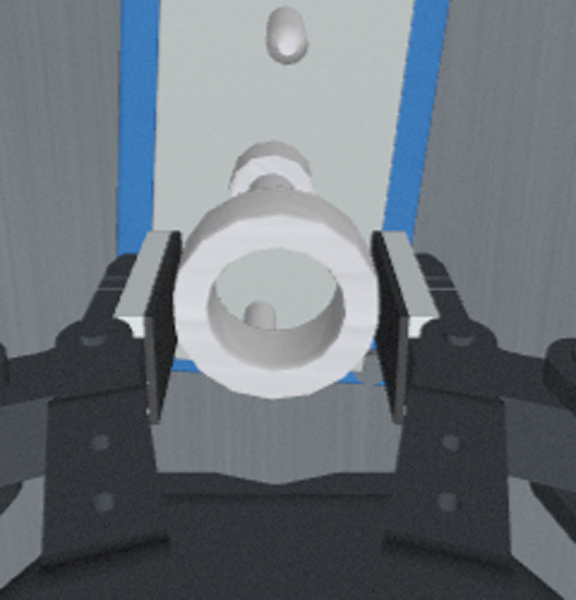

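```bash
python3 -m handwheel '[[[0,-0.1,-0.3],[0,0,0],1],[[0,-0.1,-0.3],[0,0,0],1],[[1,-0.1,-0.3],[0,0,0],1],[[2,-0.1,-0.3],[0,0,0],1],[[3,-0.1,-0.3],[0,0,0],1],[[3.5,-0.1,-0.3],[0,0,0],1],[[3.5,-0.1,-0.3],[0,0,0],1],[[3.5,-0.1,-0.3],[0,0,0],1]]' | tail -c 600
python3 - <<'E'
from h import *
from held import held
plan(588.1,52.75,50.4,-1.5708)
p,d,i=cap('wrist','w7.png');s=sense();held(p,d,i,s,22,14)
cv2.imwrite('pics/w7c.png',cv2.resize(p[150:400,200:440],None,fx=2.4,fy=2.4,interpolation=cv2.INTER_CUBIC))
E
```

```text
time: 7.25
tool_pos: [586.7, 53.5, 64.6]
tcp_rot: [1.209, 1.21, -1.211]
force: [0.1, -0.7, -1.4]
gripper_width: 0.484
pos [586.7  53.5  64.6] yaw -1.5711 shift [1.42 0.14 0.08] turn -0.0003 t 7.25
top plane tool x 2.9 n 3268 centre y,z (np.float64(0.5), np.float64(2.5)) cost 581.5 ext [[-19.7, -18.2], [20.9, 22.7]]
```

View pics/w7c.png

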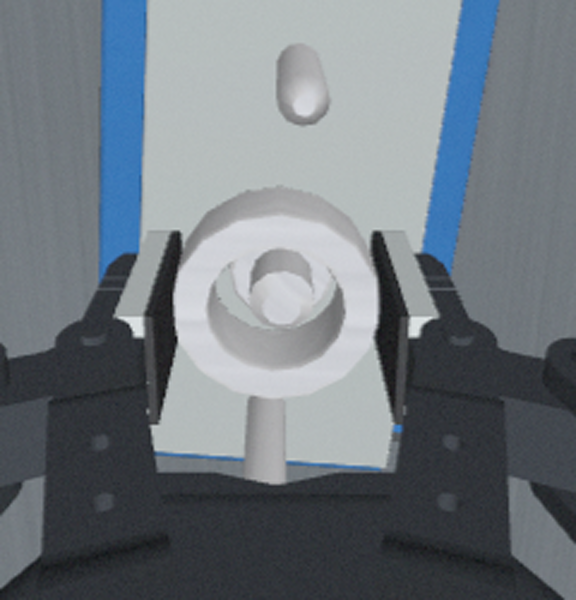

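```bash
python3 -m handwheel '[[[0,0.13,0],[0,0,0],1],[[0,0.13,0],[0,0,0],1],[[0.4,0.13,0],[0,0,0],1],[[0.8,0.13,0],[0,0,0],1],[[1.1,0.13,0],[0,0,0],1],[[1.1,0.13,0],[0,0,0],1],[[1.1,0.13,0],[0,0,0],1]]' | tail -c 600
```

```text
time: 7.88
tool_pos: [588.2, 53.7, 54.0]
tcp_rot: [1.209, 1.21, -1.21]
force: [0.1, -0.2, -1.6]
gripper_width: 0.484
```

```bash
python3 -m handwheel '[[[0.15,0,0],[0,0,0],1],[[0.3,0,0],[0,0,0],1],[[0.3,0,0],[0,0,0],1]]' | tail -c 600;  python3 -m handwheel '[[[0.1,0,0],[0,0,0],1],[[0.1,0,0],[0,0,0],1]]' | tail -c 600
```

```text
time: 8.13
tool_pos: [588.3, 53.8, 51.1]
tcp_rot: [1.209, 1.209, -1.209]
force: [-0.1, 1.2, -0.5]
gripper_width: 0.489
time: 8.3
tool_pos: [588.3, 53.7, 50.2]
tcp_rot: [1.209, 1.209, -1.209]
force: [-0.8, -0.4, -2.1]
gripper_width: 0.494
```

```bash
python3 -m handwheel '[[[0.1,0,0],[0,0,0],1],[[0.1,0,0],[0,0,0],1]]' | tail -c 600;
```

```text
time: 8.47
tool_pos: [588.4, 53.7, 50.1]
tcp_rot: [1.21, 1.209, -1.209]
force: [-3.7, 0.8, 7.7]
gripper_width: 0.494
```

```bash
python3 -m handwheel '[[[0.1,0,0],[0,0,0],1],[[0.1,0,0],[0,0,0],1]]' | tail -c 600;
```

```text
time: 8.63
tool_pos: [588.4, 53.7, 50.0]
tcp_rot: [1.21, 1.209, -1.209]
force: [-7.5, 0.1, 19.3]
gripper_width: 0.486
```

```bash
python3 -m handwheel '[[[-0.2,0,0],[0,0,0],1],[[-0.2,0,0],[0,0,0],0.2],[[-0.2,0,0],[0,0,0],0.2],[[-0.2,0,0],[0,0,0],0.2],[[-0.3,0,0],[0,0,0],0.2],[[-3,0,0],[0,0,0],0.2],[[-6.5,0,0],[0,0,0],0.2],[[-10,0,1],[0,0,0],0.2],[[-10,0,4.5],[0,0,0],0.2],[[-10,0,8],[0,0,0],0.2],[[-10,0,8],[0,0,0],0.2],[[-10,0,8],[0,0,0],0.2]]' | tail -c 600
python3 - <<'E'
from h import *
p,d,i=cap('wrist','w8.png');s=sense();W=cloud(d,i);plan(450,-187,130,-1.5708)
for z in(48,60,32):
    q=W[(np.abs(W[...,2]-z)<1.5)&(np.hypot(W[...,0]-589,W[...,1]-51)<30)];print(z,len(q),q.mean(0).round(1),np.percentile(q,[2,98],axis=0).round(1).tolist())
E
```

```text
time: 9.63
tool_pos: [588.2, -29.3, 148.6]
tcp_rot: [1.212, 1.206, -1.213]
force: [0.7, 1.7, -0.5]
gripper_width: 0.799
pos [588.2 -27.  148.2] yaw -1.5729 shift [  1.82 -13.79  16.03] turn -0.0021 t 9.68
48 1621 [589.7  51.2  47.7] [[569.6, 31.2, 46.6], [609.4, 70.7, 49.1]]
60 180 [588.7  50.2  59.6] [[584.0, 45.6, 58.6], [594.0, 54.8, 60.8]]
32 2137 [588.7  52.4  31.9] [[560.8, 23.1, 30.6], [617.2, 79.3, 33.2]]
```

```bash
python3 -m handwheel '[[[0.6,-2,2.7],[0,0,0],0.3],[[1.2,-4.4,5.8],[0,0,0],0.3],[[1.8,-6.8,9],[0,0,0],0.3],[[1.8,-9.2,12.2],[0,0,0],0.3],[[1.8,-11.6,15.4],[0,0,0],0.3],[[1.8,-13.5,17.8],[0,0,0],0.3],[[1.8,-13.5,17.8],[0,0,0],0.3],[[1.8,-13.5,17.8],[0,0,0],0.3],[[1.8,-13.5,17.8],[0,0,0],0.3]]' | tail -c 600
cat > flat.py <<'E'
from h import *
def flat(xy,z,r,tol=2.5,save=None):
    p,d,i=cap('wrist',save);s=sense();W=cloud(d,i)
    q=W[(np.abs(W[...,2]-z)<tol)&(np.hypot(W[...,0]-xy[0],W[...,1]-xy[1])<r)&(p.min(2)>140)]
    e=np.percentile(q,[1,99],axis=0);print(len(q),'mean',q.mean(0).round(1),'mid',e.mean(0).round(1),'ext',(e[1]-e[0]).round(1),'tool',tool(i,s,q.mean(0)).round(1));return q.mean(0)
E
python3 - <<'E'
from flat import *
w=flat((453,-205),8,40);w=flat(w,8,28);plan(w[0],w[1],40,-1.5708)
E
```

```text
time: 10.43
tool_pos: [454.2, -202.8, 130.1]
tcp_rot: [1.209, 1.21, -1.208]
force: [0.2, 1.4, 0.2]
gripper_width: 0.7
1158 mean [ 455.2 -204.5    7.8] mid [ 455.2 -204.9    7.6] ext [36.5 36.7  3.4] tool [122.3   0.7   2.1]
1167 mean [ 455.3 -204.6    7.7] mid [ 455.5 -205.2    7.6] ext [36.5 37.   3.6] tool [122.4   0.7   2.3]
pos [ 454.5 -202.5  130.1] yaw -1.5678 shift [9.01 0.07 0.22] turn 0.003 t 10.53
```

```bash
python3 -m handwheel '[[[3,0,0.15],[0,0,0],0.4],[[6.5,0,0.15],[0,0,0],0.4],[[9.5,0,0.15],[0,0,0],0.4],[[10.6,0,0.15],[0,0,0],0.4],[[11.1,0,0.15],[0,0,0],0.4],[[11.1,0,0.15],[0,0,0],0.4],[[11.1,0,0.15],[0,0,0],0.4]]' | tail -c 600
python3 - <<'E'
from flat import *
w=flat((455,-205),8,28,save='w9.png')
plan(w[0],w[1],18.5,-1.5708)
p,d,i=cap('wrist');s=sense();Wt=tool(i,s,cloud(d,i))
m=(np.abs(Wt[...,2])<13)&(np.abs(Wt[...,1])>21)&(np.abs(Wt[...,1])<40)&(Wt[...,0]>-20)&(Wt[...,0]<20)
print(np.percentile(Wt[...,0][m],[90,98,100]))
E
```

```text
time: 11.12
tool_pos: [454.3, -205.7, 20.2]
tcp_rot: [1.209, 1.208, -1.208]
force: [-0.2, -0.2, 0.9]
gripper_width: 0.603
3208 mean [ 455.3 -204.     7.7] mid [ 455.3 -204.8    7.5] ext [36.8 37.2  3.3] tool [12.8  0.7 -1.9]
pos [ 454.5 -205.9   20.6] yaw -1.5704 shift [ 0.21  0.08 -0.19] turn 0.0004 t 11.17
[11.07280552 19.86927438 19.99387865]
```

```bash
python3 -m handwheel '[[[0.2,0,-0.1],[0,0,0],0.4],[[0.2,0,-0.1],[0,0,0],0.4],[[0.2,0,-0.1],[0,0,0],1],[[0.2,0,-0.1],[0,0,0],1],[[0.2,0,-0.1],[0,0,0],1],[[0.2,0,-0.1],[0,0,0],1],[[0.2,0,-0.1],[0,0,0],1]]' | tail -c 600
python3 -m handwheel '[[[-2,0,0],[0,0,0],1],[[-5,0,0],[0,0,0],1],[[-8.5,0,0],[0,0,0],1],[[-11,0,0],[0,0,0],1],[[-12,0,0],[0,0,0],1],[[-12,0,0],[0,0,0],1],[[-12,0,0],[0,0,0],1]]' | tail -c 600
python3 - <<'E'
from held import *
p,d,i=cap('wrist','w10.png');s=sense();held(p,d,i,s,20,9)
plan(588,53,130,-1.5708)
E
```

```text
time: 11.8
tool_pos: [453.7, -204.7, 18.3]
tcp_rot: [1.21, 1.208, -1.208]
force: [-2.5, 1.7, 13.8]
gripper_width: 0.432
time: 12.38
tool_pos: [453.4, -204.4, 137.1]
tcp_rot: [1.209, 1.209, -1.208]
force: [-0.9, -0.8, -0.6]
gripper_width: 0.43
top plane tool x 9.9 n 3173 centre y,z (np.float64(0.75), np.float64(0.0)) cost 92.5 ext [[-16.4, -18.3], [19.3, 18.8]]
pos [ 452.8 -204.2  136.3] yaw -1.5705 shift [  0.63  13.53 -25.72] turn 0.0003 t 12.43
```

```bash
python3 -m handwheel '[[[0,1.4,-2.6],[0,0,0],1],[[0,3.1,-5.8],[0,0,0],1],[[0,4.8,-9],[0,0,0],1],[[0,6.5,-12.2],[0,0,0],1],[[0,8.2,-15.4],[0,0,0],1],[[0,9.9,-18.6],[0,0,0],1],[[0,11.6,-21.8],[0,0,0],1],[[1,13,-24.5],[0,0,0],1],[[3,13.5,-25.5],[0,0,0],1],[[4,13.5,-25.5],[0,0,0],1],[[4,13.5,-25.5],[0,0,0],1],[[4,13.5,-25.5],[0,0,0],1]]' | tail -c 600
python3 -m handwheel '[[[0,0,0],[0,0,0],1],[[0,0,0],[0,0,0],1]]' >/dev/null
python3 - <<'E'
from held import *
p,d,i=cap('wrist','w11.png');s=sense();held(p,d,i,s,20,9)
plan(588.2,50.3,80,-1.5708)
W=cloud(d,i);q=W[(np.abs(W[...,2]-48)<2.5)&(np.hypot(W[...,0]-589,W[...,1]-51)<24)];print(len(q),np.percentile(q,[1,99],axis=0).round(1))
E
```

```text
time: 13.43
tool_pos: [586.8, 48.5, 95.7]
tcp_rot: [1.207, 1.21, -1.214]
force: [-0.4, 0.6, -0.6]
gripper_width: 0.432
top plane tool x 10.9 n 3172 centre y,z (np.float64(0.25), np.float64(0.5)) cost 40.6 ext [[-17.0, -18.0], [18.7, 18.9]]
pos [588.6  49.   98.1] yaw -1.5727 shift [ 1.81 -0.04 -0.13] turn -0.0019 t 13.65
1663 [[569.2  30.7  45.6]
 [610.3  72.   49.3]]
```

```bash
python3 -m handwheel '[[[0.5,-0.03,-0.15],[0,0,0],1],[[1.1,-0.03,-0.15],[0,0,0],1],[[1.5,-0.03,-0.15],[0,0,0],1],[[1.5,-0.03,-0.15],[0,0,0],1],[[1.5,-0.03,-0.15],[0,0,0],1],[[1.5,-0.03,-0.15],[0,0,0],1]]' | tail -c 600
python3 - <<'E'
from held import *
p,d,i=cap('wrist','w12.png');s=sense();held(p,d,i,s,20,9)
plan(588.3,50.4,80,-1.5708)
cv2.imwrite('pics/w12c.png',cv2.resize(p[200:340,240:400],None,fx=4,fy=4,interpolation=cv2.INTER_CUBIC))
E
```

```text
time: 14.15
tool_pos: [588.1, 51.7, 82.3]
tcp_rot: [1.209, 1.209, -1.209]
force: [-0.2, 0.0, 0.0]
gripper_width: 0.432
top plane tool x 10.9 n 3182 centre y,z (np.float64(0.25), np.float64(0.0)) cost 45.3 ext [[-17.0, -18.4], [18.7, 18.6]]
pos [588.2  51.7  82.4] yaw -1.5709 shift [0.24 0.01 0.13] turn -0.0001 t 14.2
```

View pics/w12c.png

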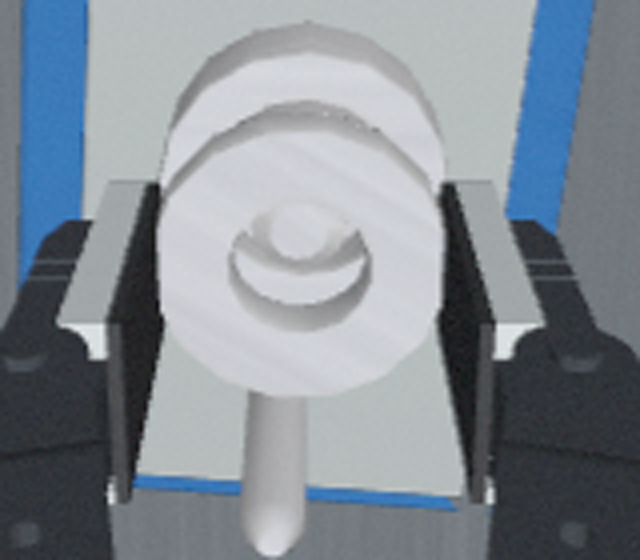

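```bash
python3 - <<'E'
from h import *
i=optics.camera_info('wrist')
print('post',ray(i,(240+303/4,200+235/4),60).round(1),'bore',[ray(i,(315,200+r/4),82.4-x).round(1).tolist() for r in(262,266) for x in (10,10.9)])
E
```

```text
post [589.9  49.7  60. ] bore [[589.4, 52.4, 72.4], [589.4, 51.9, 71.5], [589.4, 51.8, 72.4], [589.4, 51.3, 71.5]]
```

```bash
python3 -m handwheel '[[[0,0.04,0.15],[0,0,0],1],[[0,0.04,0.15],[0,0,0],1],[[0.3,0.04,0.15],[0,0,0],1],[[0.6,0.04,0.15],[0,0,0],1],[[0.6,0.04,0.15],[0,0,0],1]]' | tail -c 600;python3 -m handwheel '[[[0.2,0,0],[0,0,0],1],[[0.4,0,0],[0,0,0],1],[[0.4,0,0],[0,0,0],1]]' | tail -c 600
```

```text
time: 14.62
tool_pos: [588.1, 50.3, 75.6]
tcp_rot: [1.209, 1.21, -1.21]
force: [-0.2, 0.6, -0.7]
gripper_width: 0.429
time: 14.87
tool_pos: [588.2, 50.3, 71.8]
tcp_rot: [1.209, 1.21, -1.21]
force: [0.3, 0.0, -0.0]
gripper_width: 0.433
```

```bash
python3 -m handwheel '[[[0.2,0,0],[0,0,0],1],[[0.4,0,0],[0,0,0],1],[[0.4,0,0],[0,0,0],1]]' | tail -c 130;python3 -m handwheel '[[[0.1,0,0],[0,0,0],1],[[0.1,0,0],[0,0,0],1]]' | tail -c 130;python3 -m handwheel '[[[0.1,0,0],[0,0,0],1],[[0.1,0,0],[0,0,0],1]]' | tail -c 130
```

```text
time: 15.12
tool_pos: [588.3, 50.3, 67.9]
tcp_rot: [1.209, 1.209, -1.21]
force: [-0.2, -0.1, 0.1]
gripper_width: 0.429
time: 15.28
tool_pos: [588.4, 50.2, 67.2]
tcp_rot: [1.209, 1.209, -1.209]
force: [-0.4, 0.9, -0.8]
gripper_width: 0.43
time: 15.45
tool_pos: [588.6, 50.2, 66.6]
tcp_rot: [1.21, 1.209, -1.209]
force: [-1.1, 0.3, 2.2]
gripper_width: 0.433
```

```bash
python3 -m handwheel '[[[0.1,0,0],[0,0,0],1],[[0.1,0,0],[0,0,0],1]]' | tail -c 130;
```

```text
time: 15.62
tool_pos: [588.7, 50.2, 66.4]
tcp_rot: [1.21, 1.209, -1.209]
force: [-3.4, 0.2, 12.7]
gripper_width: 0.431
```

```bash
python3 -m handwheel '[[[-0.15,0,0],[0,0,0],1],[[-0.15,0,0],[0,0,0],0.2],[[-0.15,0,0],[0,0,0],0.2],[[-0.15,0,0],[0,0,0],0.2],[[-0.3,0,0],[0,0,0],0.2],[[-3,0,0],[0,0,0],0.2],[[-6,0,0],[0,0,0],0.2],[[-8.5,0,2],[0,0,0],0.2],[[-8.5,0,5],[0,0,0],0.2],[[-8.5,0,8],[0,0,0],0.2],[[-8.5,0,8],[0,0,0],0.2],[[-8.5,0,8],[0,0,0],0.2]]' | tail -c 130
python3 -m handwheel '[[[0,0,0],[0,0,0],0.2],[[0,0,0],[0,0,0],0.2]]' | tail -c 150
python3 - <<'E'
from h import *
import pickle
p,d,i=cap('wrist','w13.png');s=sense();W=cloud(d,i)
for z in(56,60,48):
    q=W[(np.abs(W[...,2]-z)<1.5)&(np.hypot(W[...,0]-589,W[...,1]-51)<30)];print(z,len(q),q.mean(0).round(1),np.percentile(q,[2,98],axis=0).round(1).tolist())
np.save('W13.npy',W);pickle.dump((i,{k:s[k] for k in('tool_pos','tcp_rot')}),open('i13.pkl','wb'))
import house;house.house(p,d,i,(325,104))
for y0,nm in((97,'a'),(5,'b')):
    q=W[(W[...,2]>63)&(W[...,2]<71)&(np.hypot(W[...,0]-589,W[...,1]-y0)<16)];print('dowel',nm,len(q),q.mean(0).round(1),np.median(q,0).round(1))
plan(578,-328,180,-2.09)
E
```

```text
time: 16.62
tool_pos: [588.3, -32.3, 150.6]
tcp_rot: [1.212, 1.206, -1.212]
force: [-0.2, 0.5, -0.2]
gripper_width: 0.797
time: 16.78
tool_pos: [588.4, -28.4, 150.0]
tcp_rot: [1.208, 1.211, -1.208]
force: [0.6, 0.3, -0.8]
gripper_width: 0.8
56 1904 [589.5  49.8  55.8] [[571.7, 31.9, 54.6], [607.2, 67.1, 57.2]]
60 179 [588.9  50.1  59.6] [[583.9, 45.9, 58.5], [593.7, 54.9, 61.0]]
48 311 [589.9  60.3  47.5] [[568.8, 37.2, 46.5], [610.3, 71.3, 48.9]]
L 170 dir deg 85.19 (np.float32(540.8132), np.float32(68.23122))
R 170 dir deg 85.22 (np.float32(639.9528), np.float32(67.84142))
B 85 dir deg -4.65 (np.float32(591.4348), np.float32(-34.739544))
dowel a 209 [592.5  95.4  65.8] [592.5  95.3  65.7]
dowel b 137 [584.9   4.7  66. ] [585.2   4.9  65.8]
pos [588.4 -28.3 150. ] yaw -1.569 shift [-3.02 -1.1  29.97] turn 0.521 t 16.83
```

```bash
python3 -m handwheel '[[[-2,-0.1,2.7],[0.05,0,0],0.1],[[-3,-0.2,6],[0.11,0,0],0.1],[[-3,-0.4,9.3],[0.18,0,0],0.1],[[-3,-0.5,12.6],[0.25,0,0],0.1],[[-3,-0.6,15.9],[0.32,0,0],0.1],[[-3,-0.7,19.2],[0.39,0,0],0.1],[[-3,-0.8,22.5],[0.45,0,0],0.1],[[-3,-1,25.8],[0.5,0,0],0.1],[[-3,-1.1,28.8],[0.52,0,0],0.1],[[-3,-1.1,30],[0.52,0,0],0.1],[[-3,-1.1,30],[0.52,0,0],0.1],[[-3,-1.1,30],[0.52,0,0],0.1]]' | tail -c 150
python3 -m handwheel '[[[0,0,0],[0,0,0],0.1],[[0,0,0],[0,0,0],0.1]]' | tail -c 150
cat > cov.py <<'E'
from h import *
def cov(save=None):
    p,d,i=cap('wrist',save);s=sense();W=cloud(d,i)
    z=W[...,2]
    q=W[(np.abs(z-79)<2.5)];q=q[np.hypot(q[:,0]-np.median(q[:,0]),q[:,1]-np.median(q[:,1]))<22]
    def rect(q):
        (c,wh,a)=cv2.minAreaRect(np.float32(q[:,:2]));return np.round(c,1),np.round(wh,1),round(a%90,2)
    print('block top n',len(q),'mean',q.mean(0).round(1),rect(q))
    b=W[(np.abs(z-30)<1.5)&(np.hypot(W[...,0]-q[:,0].mean(),W[...,1]-q[:,1].mean())<85)]
    print('plate top',len(b),b.mean(0).round(1),rect(b))
    return q.mean(0),s
if __name__=='__main__':
    w,s=cov('w14.png');plan(w[0],w[1],120,-1.5708)
E
python3 cov.py
```

```text
time: 17.83
tool_pos: [577.7, -329.0, 179.8]
tcp_rot: [1.581, 0.918, -1.581]
force: [-0.0, 0.7, -0.5]
gripper_width: 0.905
time: 18.0
tool_pos: [578.3, -327.3, 180.0]
tcp_rot: [1.58, 0.92, -1.579]
force: [0.7, -0.2, -0.2]
gripper_width: 0.904
block top n 1078 mean [ 575.1 -328.7   78.9] (array([ 574.9, -328.8]), array([27.7, 27.6]), 60.92)
plate top 5381 [ 578.6 -323.3   29.9] (array([ 574.6, -329.8]), array([130.6,  70.1]), 59.83)
pos [ 578.3 -327.6  180.2] yaw -2.088 shift [ 6.02 -0.22  0.26] turn -0.5172 t 18.05
```

View pics/w14.png

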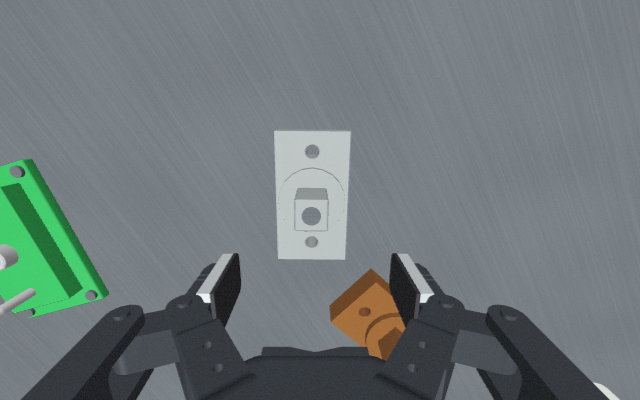

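```bash
python3 -c "
from h import *
plan(574.8,-329,60,-2.097)"
```

```text
pos [ 578.3 -327.6  180.2] yaw -2.088 shift [12.02 -0.23  0.31] turn 0.009 t 18.05
```

```bash
python3 -m handwheel '[[[3,-0.3,0.3],[0.009,0,0],0.3],[[6,-0.3,0.3],[0.009,0,0],0.3],[[8,-0.3,0.3],[0.009,0,0],0.3],[[10,-0.3,0.3],[0.009,0,0],0.3],[[11.5,-0.3,0.3],[0.009,0,0],0.3],[[12,-0.3,0.3],[0.009,0,0],0.3],[[12,-0.3,0.3],[0.009,0,0],0.3],[[12,-0.3,0.3],[0.009,0,0],0.3]]' | tail -c 150
python3 - <<'E'
from cov import *
w,s=cov('w15.png');plan(w[0],w[1],60,-2.097)
E
```

```text
time: 18.72
tool_pos: [573.9, -330.5, 60.9]
tcp_rot: [1.587, 0.911, -1.586]
force: [-0.4, -1.0, -0.0]
gripper_width: 0.704
block top n 3709 mean [ 575.6 -328.    78.8] (array([ 575. , -329.1]), array([28.7, 28. ]), 60.03)
plate top 13200 [ 584.6 -313.5   29.9] (array([ 574.7, -329.7]), array([130.6,  70.3]), 59.92)
pos [ 574.1 -330.9   61.4] yaw -2.0993 shift [ 0.14 -0.01 -0.32] turn -0.0023 t 18.77
```

```bash
python3 -m handwheel '[[[0.1,0,-0.15],[0,0,0],0.3],[[0.1,0,-0.15],[0,0,0],1],[[0.1,0,-0.15],[0,0,0],1],[[0.1,0,-0.15],[0,0,0],1],[[0.1,0,-0.15],[0,0,0],1],[[0.1,0,-0.15],[0,0,0],1],[[0.1,0,-0.15],[0,0,0],1],[[0.1,0,-0.15],[0,0,0],1]]' | tail -c 150
python3 -m handwheel '[[[-1,0,0],[0,0,0],1],[[-3,0,0],[0,0,0],1],[[-5.5,0,0],[0,0,0],1],[[-8,0,0],[0,0,0],1],[[-10,0,0],[0,0,0],1],[[-10,0,0],[0,0,0],1],[[-10,0,0],[0,0,0],1],[[-10,0,0],[0,0,0],1]]' | tail -c 150
python3 - <<'E'
from h import *
p,d,i=cap('wrist','w16.png');s=sense();W=tool(i,s,cloud(d,i))
x=W[...,0]
g=(np.abs(W[...,1])<40)&(np.abs(W[...,2])<70)
h,e=np.histogram(x[g],np.arange(-30,80,1));print([(int(e[k]),int(h[k])) for k in np.argsort(-h)[:8]])
np.save('W16.npy',W)
for c in (-19,30):
    q=W[g&(np.abs(x-c)<3)];print(c,len(q),q.mean(0).round(1),cv2.minAreaRect(np.float32(q[:,1:])))
plan(588.9,-30,160,-1.654)
E
```

```text
time: 19.43
tool_pos: [574.4, -329.5, 59.9]
tcp_rot: [1.588, 0.91, -1.586]
force: [-1.0, 1.6, 6.2]
gripper_width: 0.317
time: 20.1
tool_pos: [573.4, -329.0, 158.1]
tcp_rot: [1.587, 0.913, -1.588]
force: [0.0, 0.4, -4.2]
gripper_width: 0.324
[(29, 6346), (30, 2595), (-20, 2315), (21, 2083), (28, 1809), (-19, 1064), (22, 841), (-21, 747)]
-19 4530 [-19.3   1.4  -2.5] ((1.0933589935302734, -0.6593475341796875), (28.555648803710938, 60.40960693359375), 89.07398986816406)
30 11087 [ 29.6   1.2 -33.4] ((1.2802352905273438, -0.04128265380859375), (130.5322723388672, 70.50629425048828), 89.84632873535156)
pos [ 573.3 -328.8  157.7] yaw -2.0998 shift [ -0.19 -13.73 -26.59] turn -0.4458 t 20.15
```

```bash
python3 -c "
from h import *
plan(588,50.3,158,-1.654)"
```

```text
pos [ 573.3 -328.8  157.7] yaw -2.0998 shift [ 2.000e-02 -1.786e+01 -3.347e+01] turn -0.4458 t 20.15
```

```bash
python3 -m handwheel '[[[0,-1,-1.9],[-0.03,0,0],1],[[0,-2.4,-4.5],[-0.07,0,0],1],[[0,-4,-7.5],[-0.11,0,0],1],[[0,-5.6,-10.5],[-0.15,0,0],1],[[0,-7.2,-13.5],[-0.19,0,0],1],[[0,-8.8,-16.5],[-0.23,0,0],1],[[0,-10.4,-19.5],[-0.27,0,0],1],[[0,-12,-22.5],[-0.31,0,0],1],[[0,-13.6,-25.5],[-0.35,0,0],1],[[0,-15.2,-28.5],[-0.39,0,0],1],[[0,-16.8,-31.5],[-0.43,0,0],1],[[0,-17.9,-33.5],[-0.446,0,0],1]]' | tail -c 150
python3 -m handwheel '[[[0.5,0,0],[0,0,0],1],[[1.5,0,0],[0,0,0],1],[[2,0,0],[0,0,0],1],[[2,0,0],[0,0,0],1],[[2,0,0],[0,0,0],1],[[2,0,0],[0,0,0],1]]' | tail -c 150
cat > hov.py <<'E'
from h import *
import sys
p,d,i=cap('wrist',sys.argv[1]);s=sense();C=cloud(d,i);W=tool(i,s,C);x=W[...,0]
g=(np.abs(W[...,1])<40)&(np.abs(W[...,2])<70)
q=W[g&(np.abs(x-30)<3)];r=cv2.minAreaRect(np.float32(q[:,1:]));print('cover',np.median(q[:,0]).round(1),r)
# hole in plate top near tool z -46: centre from plate-colour void ; dowel tip inside
K=np.array(i['intrinsics']);T=np.array(i['pose']);M=R.from_rotvec(s['tcp_rot']).as_matrix()
P=s['tool_pos']+M@np.array([30,r[0][0],r[0][1]-46]);c=T[:3,:3].T@(P-T[:3,3]);u=K[0,2]-K[0,0]*c[0]/c[2];v=K[1,2]+K[1,1]*c[1]/c[2]
print('hole px',u,v);u,v=int(round(u)),int(round(v))
q=C[v-18:v+19,u-18:u+19].reshape(-1,3);q=q[q[:,2]<P[2]-6];print('in hole z',np.percentile(q[:,2],[5,50,95]).round(1))
q=q[(q[:,2]>60)&(q[:,2]<72)];print('tip pts',len(q),q.mean(0).round(1) if len(q) else '')
cv2.imwrite('pics/h.png',cv2.resize(p[v-40:v+40,u-50:u+50],None,fx=7,fy=7,interpolation=cv2.INTER_CUBIC))
plan(587.9,50.3,134,-1.654)
E
python3 hov.py w17.png
```

```text
time: 21.15
tool_pos: [587.6, 54.3, 157.7]
tcp_rot: [1.266, 1.174, -1.268]
force: [-0.3, 0.1, -4.3]
gripper_width: 0.322
time: 21.65
tool_pos: [588.7, 48.6, 139.2]
tcp_rot: [1.271, 1.168, -1.272]
force: [-0.4, -1.1, -3.1]
gripper_width: 0.323
cover 30.2 ((0.6958732604980469, 1.1204833984375), (131.15472412109375, 70.34304809570312), 89.9814682006836)
hole px 314.16929050533986 172.72608683817282
in hole z [ 31.2  81.4 102.1]
tip pts 24 [592.7  92.5  65.1]
pos [588.8  48.9 139.5] yaw -1.6556 shift [ 0.55 -0.11 -0.13] turn -0.0016 t 21.7
```

```bash
python3 -m handwheel '[[[0.6,-0.08,-0.13],[0,0,0],1],[[0.6,-0.08,-0.13],[0,0,0],1],[[0.6,-0.08,-0.13],[0,0,0],1],[[0.6,-0.08,-0.13],[0,0,0],1]]' | tail -c 150
python3 hov.py w18.png
```

```text
time: 22.03
tool_pos: [588.0, 51.4, 133.3]
tcp_rot: [1.27, 1.169, -1.27]
force: [-0.6, 0.7, -3.2]
gripper_width: 0.321
cover 30.1 ((0.6513710021972656, 0.5082168579101562), (130.5627899169922, 70.50167846679688), 89.89178466796875)
hole px 314.0662729974495 172.1376582273667
in hole z [31.4 75.2 95.6]
tip pts 97 [592.5  94.6  66.4]
pos [588.1  51.3 133.4] yaw -1.6539 shift [-0.06 -0.01  0.1 ] turn 0.0001 t 22.08
```

View pics/h.png

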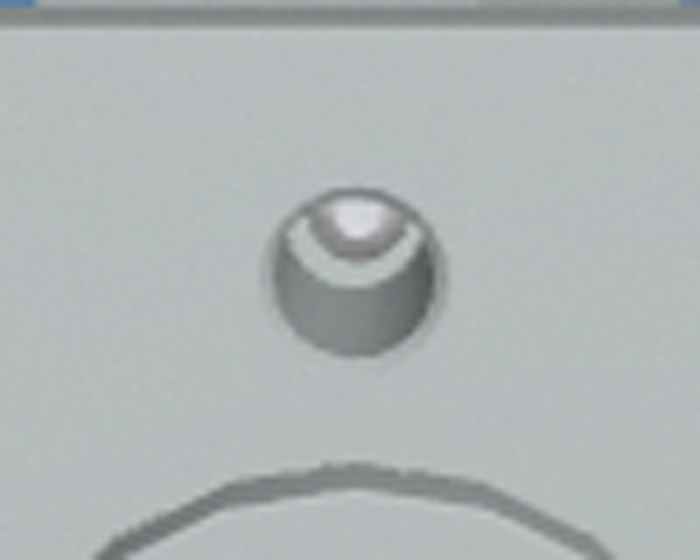

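```bash
python3 -m handwheel '[[[0,0.02,0.07],[0,0,0],1],[[0.3,0.02,0.07],[0,0,0],1],[[0.6,0.02,0.07],[0,0,0],1],[[0.6,0.02,0.07],[0,0,0],1]]' | tail -c 150
python3 -m handwheel '[[[0.15,0,0],[0,0,0],1],[[0.3,0,0],[0,0,0],1],[[0.3,0,0],[0,0,0],1]]' | tail -c 150
python3 -m handwheel '[[[0.15,0,0],[0,0,0],1],[[0.3,0,0],[0,0,0],1],[[0.3,0,0],[0,0,0],1]]' | tail -c 150
```

```text
time: 22.42
tool_pos: [587.7, 50.6, 126.6]
tcp_rot: [1.27, 1.169, -1.271]
force: [-0.6, -0.7, -3.4]
gripper_width: 0.326
time: 22.67
tool_pos: [588.0, 50.7, 124.0]
tcp_rot: [1.27, 1.169, -1.27]
force: [-0.8, -0.7, -3.8]
gripper_width: 0.32
time: 22.92
tool_pos: [588.0, 50.6, 121.0]
tcp_rot: [1.27, 1.169, -1.27]
force: [-0.7, -0.1, -3.9]
gripper_width: 0.321
```

```bash
python3 -m handwheel '[[[0.2,0,0],[0,0,0],1],[[0.4,0,0],[0,0,0],1],[[0.6,0,0],[0,0,0],1],[[0.6,0,0],[0,0,0],1]]' | tail -c 150
python3 -m handwheel '[[[0.2,0,0],[0,0,0],1],[[0.4,0,0],[0,0,0],1],[[0.6,0,0],[0,0,0],1],[[0.6,0,0],[0,0,0],1]]' | tail -c 150
```

```text
time: 23.25
tool_pos: [587.9, 50.6, 114.8]
tcp_rot: [1.27, 1.169, -1.271]
force: [-0.1, 0.2, -3.3]
gripper_width: 0.318
time: 23.58
tool_pos: [587.8, 50.6, 108.8]
tcp_rot: [1.27, 1.169, -1.271]
force: [-0.7, 0.4, -3.3]
gripper_width: 0.317
```

```bash
python3 -m handwheel '[[[0.2,0,0],[0,0,0],1],[[0.4,0,0],[0,0,0],1],[[0.6,0,0],[0,0,0],1],[[0.6,0,0],[0,0,0],1]]' | tail -c 150
python3 -m handwheel '[[[0.2,0,0],[0,0,0],1],[[0.4,0,0],[0,0,0],1],[[0.6,0,0],[0,0,0],1],[[0.6,0,0],[0,0,0],1]]' | tail -c 150
python3 -m handwheel '[[[0.1,0,0],[0,0,0],1],[[0.2,0,0],[0,0,0],1],[[0.2,0,0],[0,0,0],1]]' | tail -c 150
```

```text
time: 23.92
tool_pos: [587.8, 50.6, 102.8]
tcp_rot: [1.27, 1.169, -1.271]
force: [-0.6, 0.5, -4.2]
gripper_width: 0.321
time: 24.25
tool_pos: [587.9, 50.6, 96.8]
tcp_rot: [1.27, 1.169, -1.271]
force: [0.4, -0.1, -3.9]
gripper_width: 0.323
time: 24.5
tool_pos: [588.1, 50.6, 95.1]
tcp_rot: [1.27, 1.169, -1.27]
force: [0.4, -0.7, -3.2]
gripper_width: 0.323
```

```bash
python3 -m handwheel '[[[0.1,0,0],[0,0,0],1],[[0.2,0,0],[0,0,0],1],[[0.2,0,0],[0,0,0],1]]' | tail -c 150
python3 -m handwheel '[[[0.1,0,0],[0,0,0],1],[[0.1,0,0],[0,0,0],1]]' | tail -c 150
```

```text
time: 24.75
tool_pos: [588.0, 50.6, 93.1]
tcp_rot: [1.27, 1.169, -1.27]
force: [-0.8, 0.0, -3.7]
gripper_width: 0.322
time: 24.92
tool_pos: [588.1, 50.6, 92.2]
tcp_rot: [1.27, 1.169, -1.27]
force: [0.6, 0.2, -3.9]
gripper_width: 0.317
```

```bash
python3 -m handwheel '[[[0.1,0,0],[0,0,0],1],[[0.1,0,0],[0,0,0],1]]' | tail -c 150
```

```text
time: 25.08
tool_pos: [588.1, 50.6, 91.9]
tcp_rot: [1.271, 1.169, -1.27]
force: [-2.2, -0.0, 3.4]
gripper_width: 0.322
```

```bash
python3 -m handwheel '[[[0.08,0,0],[0,0,0],1],[[0.08,0,0],[0,0,0],1],[[0.08,0,0],[0,0,0],1],[[0.08,0,0],[0,0,0],1]]' | tail -c 150
```

```text
time: 25.42
tool_pos: [588.1, 50.6, 91.8]
tcp_rot: [1.271, 1.169, -1.27]
force: [-5.7, 0.2, 12.7]
gripper_width: 0.323
```

```bash
python3 - <<'E'
from h import *
p,d,i=cap('wrist','w20.png');W=cloud(d,i);s=sense();M=R.from_rotvec(s['tcp_rot']).as_matrix()
Wt=tool(i,s,W);g=(np.abs(Wt[...,1])<36)&(np.abs(Wt[...,2])<66)&(np.abs(W[...,2]-62)<4)
q=W[g];A=np.c_[q[:,:2]-q[:,:2].mean(0),np.ones(len(q))];c=np.linalg.lstsq(A,q[:,2],rcond=None)[0];print('cover top z',c[2].round(2),'slopes deg',np.degrees(c[:2]).round(2))
q=W[(np.hypot(W[...,0]-592.6,W[...,1]-95.8)<7)&(W[...,2]>64)];print('dowel a proud',len(q),np.percentile(q[:,2],95) if len(q) else '')
q=W[(np.abs(W[...,2]-32)<1.5)&(np.hypot(W[...,0]-589,W[...,1]-50)<90)];print('face-level pts',len(q))
print('bench',np.nanmedian(W[0:40,0:100,2]))
print([ (sense()['force']).round(1) for _ in range(1)],s['gripper_width'],s['time'])
for n in('scene','top'):
    cap(n,n+'1.png')
    a=cv2.imread(f'pics/{n}0.png').astype(int);b=cv2.imread(f'pics/{n}1.png').astype(int)
    for t,bx in ({'wrench':(275,286,75,21),'fitting':(367,183,19,13),'pan':(422,252,118,66)} if n=='scene' else {'wrench':(291,117,59,12),'fitting':(268,234,21,13),'pan':(157,105,82,67)}).items():
        x,y,w,h=bx;print(n,t,'mean diff',np.abs(a-b)[y:y+h,x:x+w].mean().round(1))
E
```

```text
cover top z 61.95 slopes deg [-0.07 -0.07]
dowel a proud 246 68.25013703976789
face-level pts 98
bench -0.29934411506445713
[array([-6.3, -0.1, 13.1])] 0.3206135203872372 25.4667
scene wrench mean diff 2.2
scene fitting mean diff 66.1
scene pan mean diff 2.7
top wrench mean diff 9.3
top fitting mean diff 10.9
top pan mean diff 11.5
```

```bash
python3 - <<'E'
from h import *
a=cv2.imread('pics/top0.png');b=cv2.imread('pics/top1.png')
for t,(x,y,w,h) in {'wrench':(291,117,59,12),'fitting':(268,234,21,13),'pan':(157,105,82,67)}.items():
    r=cv2.matchTemplate(b[y-20:y+h+20,x-20:x+w+20],a[y:y+h,x:x+w],cv2.TM_CCOEFF_NORMED);_,m,_,l=cv2.minMaxLoc(r);print(t,round(m,3),'shift',l[0]-20,l[1]-20)
optics.capture('top');print([(np.round(r['box']),round(r['score'],2)) for r in spotter.find_in('top','fitting')[:2]],sense()['force'].round(1))
E
```

```text
wrench 0.999 shift 0 0
fitting 0.999 shift 0 0
pan 0.943 shift 0 0
[(array([271., 234.,  19.,  12.]), 0.66)] [-7.2 -0.5 12.6]
```

```bash
python3 -c "
from cell import sign_off,sense
print(sign_off(),sense()['force'])"
```

```text
the job is handed in; nothing more can be done
the job is handed in; nothing more can be done
```

The job is done and handed in at about 25.6 s. The collar and then the washer are home on the post. The cover is over both dowels and flush on the housing, and the arm is still gripping it and pushing down.

- **Rings:** after release, the collar's top measured 47.7 mm (nominal 48) and the washer's top 55.8 mm (nominal 56). Both are centred on the post.
- **Cover:** its top measured 61.95 mm (nominal 62) with a tilt of about 0.1°, and dowel A stood 6 mm proud. Dowel B was not checked separately.
- **Push:** the wrist read about 13 N upward at the end. Allowing for the cover's weight (about 4 N), that is roughly 17 N of contact force on the housing. There was also a sideways reading of about 6–7 N, which I put down to the arm flexing under the push and left alone.
- **Wrench, fitting and pan:** template matching in the top camera showed no shift for any of the three. A plain picture difference in the scene camera did disagree for the fitting. I took that to be the arm blocking the view and did not check it by eye, but the top camera found the fitting in its original place.

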